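Stow a tube length behind the rack posts

TASK

Push the aluminium tube with red end caps off the bench and into the low rack at the back: angle one end in past the front post on the side that has room behind it (the side with the small blue parts bin, not the battery pack), then push the other end in past the other post, until the whole tube lies against the back rail. Only push it with the fingers: it stays flat on the bench all the way and is never lifted. Leave everything else where it stands.

Things in the scene. Friction and masses are not known exactly. Their poses are not given: they have to be found in the camera images.
- rack: Fixed low rack of galvanised slotted angle on the bench; its place and yaw vary. The surface is flat (z = 0) outside and inside it. Origin: on the surface, mid opening, in the plane of the front posts' front faces. x points into the rack (away from the robot), y along its front. Between the two front posts the opening is 280 mm wide. Outer posts at |y| 420 to 455 mm.
- post_left (a point): Foot of the front post at +y: its front inner corner (rack x 0, y +140 mm). The post is a 35 mm angle, 60 mm tall (black cap to 63 mm), taking up rack x 0 to 35 and y 140 to 175 mm. Behind it, from x = 35 mm to the back rail, there is room along y unless the battery pack lies there; which side that is varies.
- post_right (a point): Foot of the front post at -y, the mirror image: its front inner corner (rack x 0, y -140 mm); the post takes up rack x 0 to 35 and y -140 to -175 mm.
- back_rail (a point): Foot of the back rail's front face, mid opening (rack x 110, y 0 mm). The fixed rail is 32 mm high and runs along y over the whole width. Behind it is low stock up to 60 mm high, part of the rack.
- tube: Loose aluminium square tube with a red plastic cap on each end, 320 mm long (along its y axis), 30 mm wide (x) and 30 mm high; about 0.2 to 0.4 kg. Origin: centre of its underside. Starts flat on the bench between robot and rack, roughly along the rack's front. It is longer than the opening. Pushed home against the back rail its centre line is at x = 95 mm in the rack frame.
- tube_end1 (a point): Centre of the tube's +y end face, 160 mm from its middle, 15 mm above its underside.
- tube_end2 (a point): Centre of the tube's -y end face, 160 mm from its middle, 15 mm above its underside.
- battery: Loose silver shrink-wrapped battery pack with blue bands, 60 (x) x 220 (y) x 50 mm high (yellow connector on top, to 59 mm), 1.4 kg, lying in the rack behind one front post, about 265 mm from the rack's middle line. Origin: centre of its underside. Must stay put.
- parts_bin: Loose small open blue plastic bin, 60 x 60 x 36 mm high, in the rack about 265 mm from its middle line, on the side that has room. Origin: centre of its underside. Must stay put.
- screwdriver: Loose screwdriver 170 mm long lying on the bench to the right. Origin: midway along it. Must stay put.
- tape: Loose black tape roll lying flat, 80 mm across, 24 mm high, on the bench to the left. Origin: centre of its underside. Must stay put.
- glue: Loose white glue bottle, 38 mm across, 62 mm tall, standing on the bench to the left near the robot. Origin: centre of its underside. Must stay put.
- servo_box: Loose small white carton 65 x 45 x 34 mm on the bench to the right near the robot. Origin: centre of its underside. Must stay put.
- motor: Loose small black and silver electric motor, 38 mm across, 43 mm tall with its shaft up, on the bench to the left. Origin: centre of its underside. Must stay put.

How it is judged (in metres and radians):
On the way:
1. one end of the tube is inside the rack, deeper than the back of the front posts, while the other end is still out in front of them (((x of tube_end1 in the frame of rack above 0.04 m and x of tube_end2 in the frame of rack below -0.005 m) or (x of tube_end2 in the frame of rack above 0.04 m and x of tube_end1 in the frame of rack below -0.005 m))), for 0.1 s.
At the end, for the whole second after the job is handed in: Both ends of the tube lie in the rack within 12 mm of touching the back rail (end centres deeper than 83 mm behind the post fronts, 95 mm when touching), between battery pack and parts bin, flat on the surface and at rest; every other loose thing is within 15 mm of where it started (x of tube_end1 in the frame of rack between 0.083 and 0.105 m and x of tube_end2 in the frame of rack between 0.083 and 0.105 m and y of tube_end1 in the frame of rack between -0.25 and 0.25 m and y of tube_end2 in the frame of rack between -0.25 and 0.25 m and height (world z) of tube below 0.006 m and linear speed of tube below 0.02 m/s and distance of each of battery, parts_bin, screwdriver, tape, glue, servo_box, motor from where it was at the start of the episode below 0.015 m).
It fails at once if the tube is lifted or tipped off the surface (height (world z) of tube above 0.012 m or angle between tube's own z axis and vertical above 0.15 rad).
It fails at once if the battery pack is disturbed (moved 15 mm or more) (distance of battery from where it was at the start of the episode above 0.015 m).
It fails at once if the parts bin is disturbed (moved 15 mm or more) (distance of parts_bin from where it was at the start of the episode above 0.015 m).
It fails at once if something else loose on the bench is disturbed (moved 15 mm or more) (distance of any of screwdriver, tape, glue, servo_box, motor from where it was at the start of the episode above 0.015 m).
It also fails if it takes over 67 s, if anything falls off the work surface, if the arm or the gripper's body presses on something with over 40 N, if the wrist force passes 120 N, or if a joint passes its speed limit or range.

ROBOT

A 6-joint arm with a two-finger parallel gripper is mounted at the origin on the work surface. World frame = base frame: x ahead of the robot, y to its left, z up, the work surface at z = 0. Lengths are in m, angles in degrees, forces in N, time in s.
With the tool pointing down it reaches from about 0.4 to 0.825 m from the base axis. Payload 7 kg.
Tool frame: the origin (TCP) lies midway between the tips of the shut fingers; the grasp point (between the pads) lies ctrl.tcp_to_grasp behind it (ctrl.tcp_to_grasp is the distance from the TCP to the grasp point, in m); y points along the fingers, z is the direction in which the jaws open and shut, and the axes are right-handed (so a half turn about y gives the same grasp; the last joint's range is limited). The gripper opens to 88 mm and grips with 3 to 60 N. Pads are 19 mm wide; open, the fingers measure 130 mm over their backs; the gripper's body (78 mm by 193 mm) begins 47 mm behind the grasp point.
Start: joints at [84.517, 20.546, 0.682, 0, -70.136, -16.507], TCP at [0.253, 0.626, 0.199] pointing down, gripper open.
Joint ranges: [-176.03, 176.03], [-82.01, 121.73], [-58.28, 71.71], [-173.87, 95.51], [-174.79, -0.11], [-173.66, 173.66]. Speed limits (degrees/s): [136.94, 136.94, 172.46, 180, 180, 180].

INTERFACE

Orientations are given as [roll, pitch, yaw] about the fixed x, y, z axes, in that order (R = Rz(yaw) Ry(pitch) Rx(roll)).
In Python, from plant import ctrl, snapshot, silhouettes gives the robot as it stands.
- The arm moves only by the shell command python3 -m pendant 'ROWS'. ROWS is JSON, a list that holds one entry, the list of rows, each a list of 7 numbers: the shift along the tool's x, y, z in cm, then the turn, a rotation vector about the tool's x, y, z in degrees, then the opening, from 0 (shut) to 1 (fully open). In form: [[[x, y, z, rx, ry, rz, hand], ...]]. A call has 1 to 12 rows; each row shifts and turns the commanded pose from where the row before left it, along the tool's axes as they then stand; what a row does not reach is not made up. A row lasts 1/12 s, in which the tool goes at most 41.7 mm and 7.16 degrees, less where a joint would pass 70% of its speed; a pose out of reach is approached as far as the arm can. A call with a gripper value outside its range is refused whole. The fingers move at their own pace and stop on an object; the grip force is fixed at half the most. Time passes only in rows, so rows that do not move let the fingers close. It gives the time, the measured TCP pose, the force and the opening at its end, in the units of the state.
- ctrl.get_obs(): the state, without advancing time (a new reading comes with each control period).
- snapshot(name): name is "scene" or "top" or "wrist"; returns a dict with "image" (400x640x3 uint8, red, green, blue), "camera_matrix" (3x3 intrinsics, pixels), "eye" and "orientation" of the camera in the world; the wrist camera has in their place "mount" (4x4, takes a point from camera to tool coordinates, whose origin is the TCP and whose axes are the tool frame's). Camera axes: x right, y down, z forward; pixel columns grow to the right and rows downward; lengths in m; the calibration is good to about 2 mm. A picture is of the moment at which its call begins: read the wrist's pose just before it. There is no depth.
- ctrl.close_job(): hands the job in, once; it reports no verdict.
Trained networks look in a picture, given as the dict that the camera call returned (one of the last four; its "shot" number tells which), for a name from the list of things; names that differ only in an ending like _2 or _b are one class to them, and where a whole thing is asked for, a point or a joint stands for the part that bears it (a point fixed in the world has none). Each returns a list of dicts, best first, with "confidence" (0 to 1); they miss things now and then, are a little off and sometimes report something else, mostly with a low value. They report only what shows in the picture. A call takes as long as a camera call.
- silhouettes(picture, thing): "mask" (400x640 bool, what is visible of it) and "bbox" ([left, top, width, height] in pixels, round what is visible of it).
The state is a dict: "clock": time; "joint_pos": joint angles; "qvel": joint speeds; "tau": joint torques, N m; "tool_pos": TCP position; "orientation": TCP orientation; "force": force on the tool from outside, world axes, zero at the start; "moment": the same for the moment, N m; "opening": finger opening in m.
Only numpy, scipy, OpenCV 4.12 (cv2) and the standard library are available. Lean on these libraries where they do the work, as an engineer would, in place of code of your own. Each camera call takes 0.05 s, during which the arm holds its last target.

## Working session

There is one attempt and no reset: what is moved stays moved. The work goes in short steps, Python scripts to look and compute and a shell command to move; the robot and the scene stay as the last step left them, time stands still between calls to the robot, and variables do not carry over. Pictures are saved under pics/ and viewed, and the job is handed in when it is done.

```bash
ls; mkdir -p pics; python3 - <<'E'
from plant import ctrl, snapshot, silhouettes
import cv2
o=ctrl.get_obs(); print(o, ctrl.tcp_to_grasp)
for n in ["scene","top"]:
    p=snapshot(n); cv2.imwrite(f"pics/{n}0.png",p["image"][:,:,::-1])
    print(n,p["camera_matrix"],p["eye"],p["orientation"])
E
```

```text
pics
{'clock': 0.0, 'joint_pos': array([ 8.45166296e+01,  2.05913626e+01,  6.34361050e-01, -1.98665815e-02,
       -7.01345154e+01, -1.65066577e+01]), 'qvel': array([-0.07643053,  0.01751262, -0.0181896 ,  0.05382896, -0.07089565,
       -0.05109468]), 'tau': array([ 2.09843631e-03, -5.82705474e+01,  2.93064952e+01,  6.99726373e+00,
        7.04070000e-03, -1.56944425e-04]), 'tool_pos': array([0.25258464, 0.62539845, 0.19802879]), 'orientation': array([-8.99069481e+01,  8.09872274e-03,  1.58003213e+02]), 'force': array([ 0.35089817,  0.00461559, -0.39705951]), 'moment': array([ 0.03448345,  0.01274854, -0.04805663]), 'opening': 0.08770913361429526} 0.0188
scene [[462.69953667   0.         324.47843015]
 [  0.         462.69953667 199.58729094]
 [  0.           0.           1.        ]] [0.99153075 0.82130476 0.78004689] [-127.13131468   -0.76302064  150.52366999]
top [[428.1006661    0.         314.09543566]
 [  0.         428.1006661  202.8134368 ]
 [  0.           0.           1.        ]] [ 0.25311088 -0.00732289  1.32178072] [-168.96147105    0.24740219  -90.53125987]
```

View pics/scene0.png

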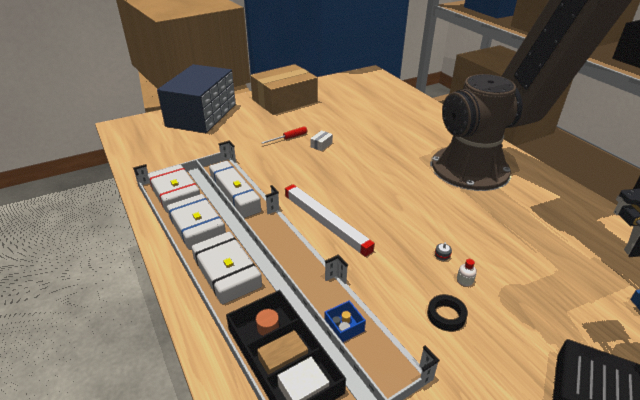

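View pics/top0.png

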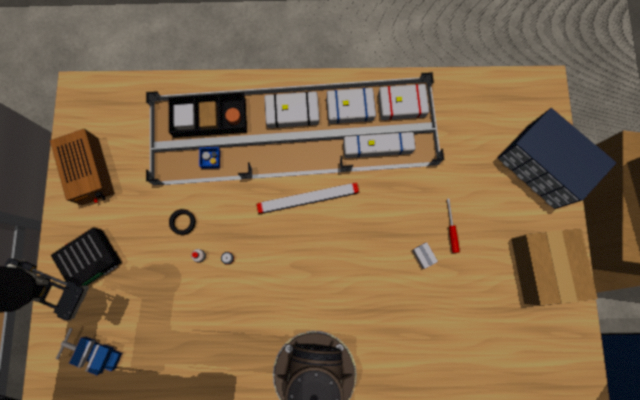

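```bash
cat > h.py <<'E'
import numpy as np, cv2
from scipy.spatial.transform import Rotation as Ro
from plant import ctrl, snapshot, silhouettes
def cam(p):
    return np.array(p["camera_matrix"]), np.array(p["eye"]), Ro.from_euler('xyz',p["orientation"],degrees=True).as_matrix()
def px2w(p,uv,z):
    K,e,R=cam(p); uv=np.atleast_2d(uv).astype(float)
    d=np.c_[uv,np.ones(len(uv))]@np.linalg.inv(K).T@R.T
    return e+d*((z-e[2])/d[:,2])[:,None]
def w2px(p,X):
    K,e,R=cam(p); c=(np.atleast_2d(X)-e)@R; q=c@K.T
    return q[:,:2]/q[:,2:]
E
python3 - <<'E'
from h import *
for n in ["top","scene"]:
    p=snapshot(n)
    for t in ["tube","parts_bin","battery","rack","screwdriver","tape","glue","servo_box","motor"]:
        r=silhouettes(p,t)
        for d in r[:2]:
            m=d["mask"].astype(np.uint8); ys,xs=np.nonzero(m)
            c=np.array([xs.mean(),ys.mean()])
            print(n,t,round(d["confidence"],2),d["bbox"],px2w(p,c,0.02)[0].round(3))
            if t=="tube":
                # top-face rectangle
                cs,_=cv2.findContours(m,0,2); print(cv2.minAreaRect(max(cs,key=len)))
    im=p["image"][:,:,::-1]
    if n=="top": cv2.imwrite("pics/top_z.png",cv2.resize(im[70:230,140:460],(800,400),interpolation=cv2.INTER_CUBIC))
    else: cv2.imwrite("pics/scene_z.png",cv2.resize(im[130:400,120:450],(733,600),interpolation=cv2.INTER_CUBIC))
E
```

```text
top tube 0.92 [254.2, 181.0, 103.0, 32.8] [0.524 0.014 0.02 ]
((307.7764587402344, 197.49411010742188), (13.232756614685059, 103.04195404052734), 77.47119140625)
top parts_bin 0.74 [200.6, 147.6, 18.2, 17.9] [0.658 0.325 0.02 ]
top battery 0.88 [344.7, 131.7, 71.3, 28.0] [ 0.694 -0.211  0.02 ]
top rack 0.88 [146.9, 72.7, 298.1, 110.3] [0.749 0.075 0.02 ]
top screwdriver 0.63 [445.7, 196.7, 16.9, 56.6] [ 0.399 -0.429  0.02 ]
top tape 0.91 [170.0, 209.9, 25.0, 23.5] [0.453 0.404 0.02 ]
top glue 0.7 [192.9, 252.3, 12.6, 11.3] [0.35  0.349 0.02 ]
top servo_box 0.58 [414.1, 240.7, 22.4, 26.7] [ 0.343 -0.338  0.02 ]
top servo_box 0.3 [219.7, 249.8, 14.1, 16.1] [0.342 0.259 0.02 ]
top motor 0.7 [446.9, 198.1, 12.2, 53.9] [ 0.402 -0.429  0.02 ]
top motor 0.54 [222.2, 250.2, 10.9, 16.4] [0.341 0.26  0.02 ]
scene tube 0.58 [284.3, 186.7, 92.8, 72.1] [0.519 0.038 0.02 ]
((329.2600402832031, 219.3199920654297), (108.0, 17.0), 36.869895935058594)
scene parts_bin 0.56 [327.9, 299.8, 35.4, 41.0] [0.652 0.325 0.02 ]
scene battery 0.82 [207.4, 160.9, 54.6, 57.6] [ 0.683 -0.211  0.02 ]
scene rack 0.6 [135.7, 140.8, 304.0, 259.2] [0.745 0.192 0.02 ]
scene screwdriver 0.79 [280.2, 127.4, 26.0, 13.1] [ 0.396 -0.421  0.02 ]
scene tape 0.82 [426.7, 293.4, 40.9, 37.8] [0.457 0.409 0.02 ]
scene tape 0.31 [134.4, 141.2, 304.1, 258.8] [0.744 0.19  0.02 ]
scene glue 0.79 [453.8, 258.3, 24.7, 26.7] [0.341 0.344 0.02 ]
scene servo_box 0.77 [311.2, 129.7, 20.8, 21.6] [ 0.339 -0.332  0.02 ]
scene motor 0.79 [433.1, 244.0, 18.1, 17.4] [0.342 0.265 0.02 ]
scene motor 0.24 [427.7, 291.5, 40.6, 37.2] [0.455 0.409 0.02 ]
```

View pics/top_z.png

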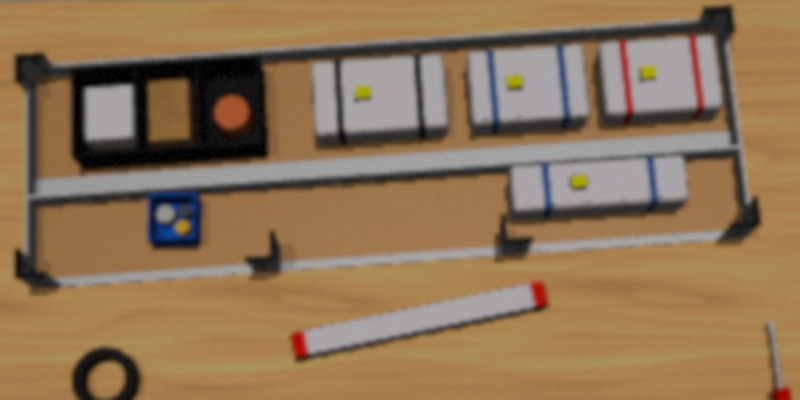

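View pics/scene_z.png

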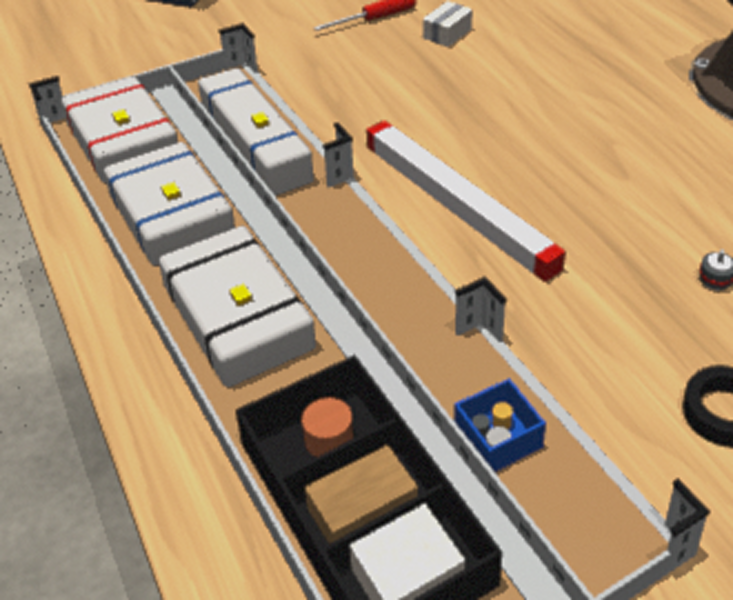

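```bash
python3 - <<'E'
from h import *
T=snapshot("top"); S=snapshot("scene")
import pickle; pickle.dump((T,S),open("ts0.pkl","wb"))
def crop(p,x,y,w,h,k): return cv2.resize(p["image"][y:y+h,x:x+w,::-1],(w*k,h*k),interpolation=cv2.INTER_CUBIC)
a=crop(T,235,155,40,30,10);b=crop(T,330,150,40,30,10);c=crop(S,320,250,40,30,10);d=crop(S,260,182,40,30,10)
cv2.imwrite("pics/posts.png",np.vstack([np.hstack([a,b]),np.hstack([c,d])]))
E
```

```text
(no output)
```

View pics/posts.png

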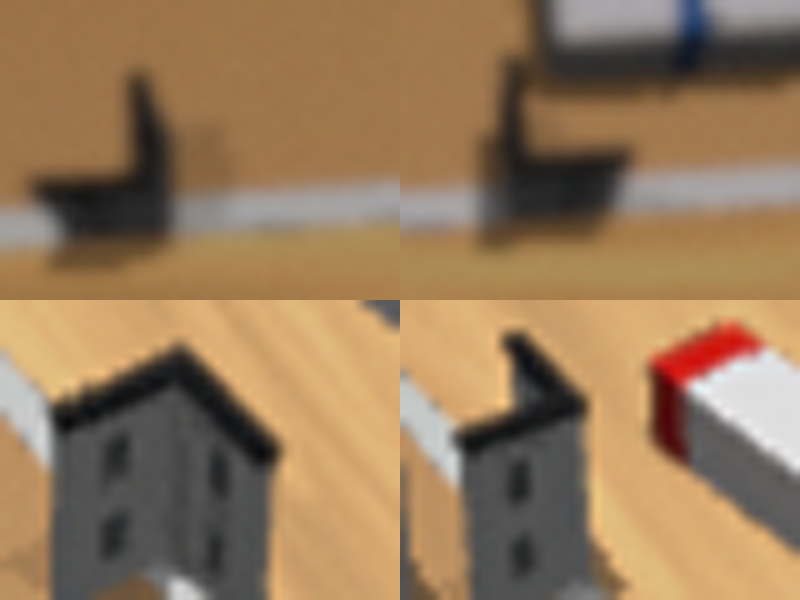

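```bash
cat > rack.py <<'E'
from h import *
import pickle
from scipy.optimize import least_squares
T,S=pickle.load(open("ts0.pkl","rb"))
def rw(pose,P):
    x,y,a=pose; P=np.atleast_2d(P); c,s=np.cos(a),np.sin(a)
    return np.c_[x+c*P[:,0]-s*P[:,1], y+s*P[:,0]+c*P[:,1], P[:,2]]
E
python3 - <<'E'
from rack import *
P=np.array([[0,.14,.063],[.035,.14,.063],[0,.175,.063],[0,-.14,.063],[.035,-.14,.063],[0,-.175,.063]])
t=np.array([[251.2,173.5],[249,162.5],[238.5,173.5],[341,165.8],[341.3,156],[353,165.5]])
s=np.array([[338,254.5],[325.5,261.5],[347.5,264.8],[278.5,192],[266,195],[271.5,185]])
def res(q,sep=0):
    return np.r_[(w2px(T,rw(q,P))-t).ravel(),(w2px(S,rw(q,P))-s).ravel()]
r=least_squares(res,[.6,.05,.05],loss="soft_l1"); print(r.x, np.degrees(r.x[2])); print(res(r.x).round(1).reshape(-1,2))
for A,B in ((T,t),(S,s)):
    print(least_squares(lambda q:(w2px(A,rw(q,P))-B).ravel(),[.6,.05,.05]).x)
q=r.x
def ov(p,f):
    im=cv2.resize(p["image"][:,:,::-1],None,fx=4,fy=4,interpolation=cv2.INTER_CUBIC)
    def L(a,col):
        u=np.int32((w2px(p,rw(q,a))+.5)*4); cv2.polylines(im,[u],False,col,1)
    for sg in (1,-1):
        for z in (0,.063): L(np.array([[.035,sg*.14,z],[0,sg*.14,z],[0,sg*.175,z]]),(0,255,0))
        L(np.array([[0,sg*.14,0],[0,sg*.14,.063]]),(0,255,0))
        L(np.array([[0,sg*.455,.063],[0,sg*.42,.063]]),(0,255,0))
    L(np.array([[.11,-.42,.032],[.11,.42,.032]]),(255,0,255));L(np.array([[.11,-.42,0],[.11,.42,0]]),(255,0,255))
    L(np.array([[.0,-.455,0],[.0,.455,0]]),(0,0,255))
    return im
np.save("q.npy",q)
im=ov(T,0)[120*4:220*4,140*4:460*4]; cv2.imwrite("pics/ovT.png",im[:, :800]); cv2.imwrite("pics/ovT2.png",im[:,480:])
im=ov(S,0)[160*4:310*4,200*4:400*4]; cv2.imwrite("pics/ovS.png",im)
E
```

```text
[0.59954099 0.05204128 0.06283506] 3.6001836776766587
[[-1.9  0.2]
 [-0.2  0.2]
 [-0.7  1. ]
 [ 0.2  1.4]
 [-1.1  0.2]
 [-0.3  0.9]
 [-0.2  0.1]
 [-0.9 -0.9]
 [-0.6 -0.7]
 [-1.  -0.5]
 [-0.5  0.8]
 [-0.3 -0. ]]
[0.6015932  0.0499794  0.06654785]
[0.59868224 0.05347438 0.06017175]
```

View pics/ovT.png

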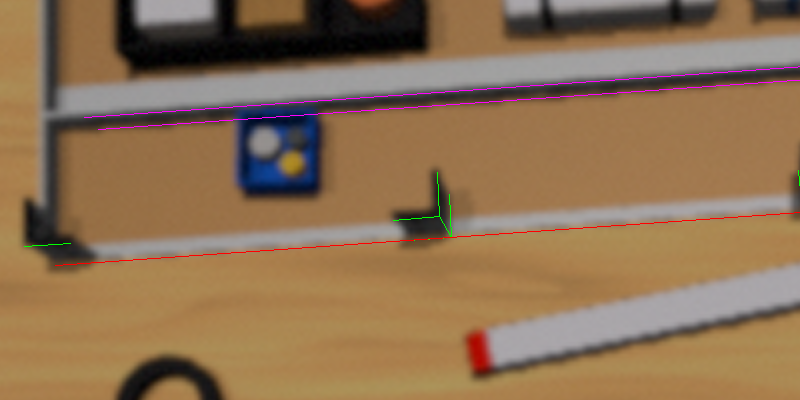

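View pics/ovS.png

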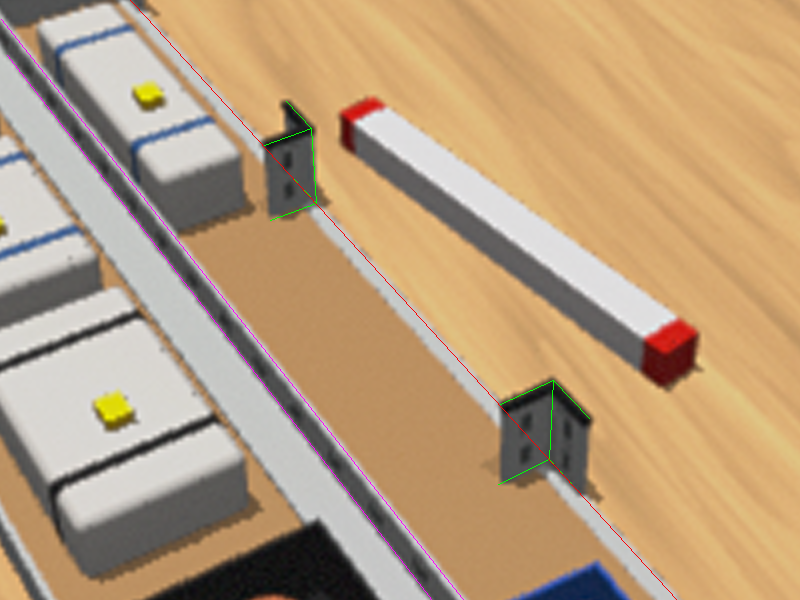

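```bash
cat > tube.py <<'E'
from rack import *
q=np.load("q.npy")
def box(t,L=.32,W=.03,H=.03):
    P=np.array([[sx*W/2,sy*L/2,z] for sx in(1,-1) for sy in (1,-1) for z in (0,H)])
    return rw(t,P)
def near(m,p0,tol=0): return m
def pmask(p,t,k=4):
    h=cv2.convexHull(np.float32(w2px(p,box(t))))
    im=np.zeros((400,640),np.uint8)
    cv2.fillConvexPoly(im,np.int32(np.round(h*16)),1,shift=4); return im>0
def redcent(p,mask=None):
    im=p["image"].astype(int); r=(im[:,:,0]>130)&(im[:,:,1]<60)&(im[:,:,2]<60)
    return r
def torack(t):
    x,y,a=q; d=np.array([t[0]-x,t[1]-y]); c,s=np.cos(a),np.sin(a)
    return np.array([c*d[0]+s*d[1],-s*d[0]+c*d[1],np.degrees(-(t[2]-a))])  # theta>0: +y end goes into rack
def report(t):
    r=torack(t); th=np.radians(r[2]); e=.16*np.array([np.sin(th),np.cos(th)])
    print("world",np.round(t[:2],4),"yaw",round(np.degrees(t[2]),1),"| rack c",(r[:2]*1e3).round(0),"theta",round(r[2],1),"end1",((r[:2]+e)*1e3).round(0),"end2",((r[:2]-e)*1e3).round(0))
def fit(ps_masks,t0):
    from scipy.optimize import minimize
    def cost(t):
        c=0
        for p,m in ps_masks:
            a=cv2.GaussianBlur(pmask(p,t).astype(np.float32),(0,0),1.5); b=cv2.GaussianBlur(m.astype(np.float32),(0,0),1.5)
            c+=((a-b)**2).sum()
        return c
    best=minimize(lambda v:cost(np.array(v)*[.1,.1,.2]),np.array(t0)/[.1,.1,.2],method="Nelder-Mead",options=dict(xatol=1e-3,fatol=1e-3,initial_simplex=np.array(t0)/[.1,.1,.2]+np.vstack([np.zeros(3),np.eye(3)*.2])))
    return best.x*[.1,.1,.2],best.fun
E
python3 - <<'E'
from tube import *
T,S=snapshot("top"),snapshot("scene")
mt=silhouettes(T,"tube")[0]["mask"]; ms=silhouettes(S,"tube")[0]["mask"]
for pm in ([(T,mt)],[(S,ms)],[(T,mt),(S,ms)]):
    t,f=fit(pm,[.53,.02,-.15]); report(t); print(f)
r=silhouettes(T,"battery")[0]
for n in ["battery","parts_bin"]:
  for p in (T,S):
    r=silhouettes(p,n)[0]; ys,xs=np.nonzero(r["mask"]); w=px2w(p,[xs.mean(),ys.mean()],.03)[0]; print(n,torack([w[0],w[1],0])[:2]*1e3)
print(ctrl.get_obs()["clock"])
E
```

```text
world [0.5253 0.0154] yaw 11.7 | rack c [-76. -32.] theta -8.1 end1 [-99. 127.] end2 [ -54. -190.]
13.207622528076172
world [0.5213 0.0145] yaw 11.7 | rack c [-80. -33.] theta -8.1 end1 [-103.  126.] end2 [ -58. -191.]
62.723899841308594
world [0.5223 0.0147] yaw 11.4 | rack c [-79. -32.] theta -7.8 end1 [-101.  126.] end2 [ -58. -191.]
113.24858856201172
battery [-281.29188222 -369.13562383]
battery [  70.57703584 -255.24159043]
parts_bin [ 71.61513566 266.86990787]
parts_bin [ 73.60704269 274.82726342]
1.65
```

```bash
python3 -m pendant '[[[0,0,0,0,-6.7,0,1],[0,0,0,0,-6.7,0,1],[0,0,0,0,-6.7,0,1],[0,0,0,0,-6.7,0,1],[0,0,0,0,-6.8,0,1],[-0.486,0.4,2.94,0,0,0,1],[-0.486,0.4,2.94,0,0,0,1],[-0.486,0.4,2.94,0,0,0,1],[-0.486,0.4,2.94,0,0,0,1],[-0.486,0.4,2.94,0,0,0,1],[-0.486,0.4,2.94,0,0,0,1],[-0.486,0.4,2.94,0,0,0,1]]]'
python3 -m pendant '[[[-0.486,0.4,2.94,0,0,0,1],[-0.486,0.4,2.94,0,0,0,1],[-0.486,0.4,2.94,0,0,0,1],[-0.486,0.4,2.94,0,0,0,1],[-0.486,0.4,2.94,0,0,0,1],[-0.486,0.4,2.94,0,0,0,1],[-0.486,0.4,2.94,0,0,0,1],[-0.486,0.4,2.94,0,0,0,1],[-0.486,0.4,2.94,0,0,0,1],[-0.486,0.4,2.94,0,0,0,1],[-0.486,0.4,2.94,0,0,0,1],[-0.486,0.4,2.94,0,0,0,1]]]'
python3 -m pendant '[[[-0.486,0.4,2.94,0,0,0,1],[0,0,0,0,0,0,1],[0,0,0,0,0,0,1]]]'
python3 -c "
from plant import ctrl;o=ctrl.get_obs();print(o)"
```

```text
clock: 2.65
tool_pos: [0.3278, 0.4298, 0.171]
orientation: [-90.0, 0.0, -168.4]
force: [0.3, -0.4, 0.9]
opening: 0.0876
clock: 3.65
tool_pos: [0.4561, 0.096, 0.1232]
orientation: [-90.0, 0.1, -168.4]
force: [0.8, -0.2, 0.1]
opening: 0.0877
clock: 3.9
tool_pos: [0.4665, 0.0681, 0.1188]
orientation: [-90.0, -0.0, -168.6]
force: [-0.3, 0.1, 0.2]
opening: 0.0876
{'clock': 3.9, 'joint_pos': array([ 3.23085457e+01,  5.37410605e+00, -3.07531264e+01,  1.65368690e-03,
       -5.38960246e+01,  6.91220844e+01]), 'qvel': array([ 2.33061985, -0.57870188,  0.25872792,  0.07973694, -0.02234224,
       -0.95689007]), 'tau': array([ -1.10232007, -32.57362962,  25.07435203,   5.93982384,
         0.08446225,   0.30134638]), 'tool_pos': array([0.46648533, 0.06805264, 0.11878967]), 'orientation': array([-8.99904637e+01, -2.12540003e-02, -1.68568397e+02]), 'force': array([-0.29873135,  0.06131385,  0.21616027]), 'moment': array([-0.05338045, -0.01570363, -0.00869902]), 'opening': 0.08760624957415926}
```

```bash
python3 -m pendant '[[[0,1.8,0,0,0,0,1],[0,1.8,0,0,0,0,1],[0,1.8,0,0,0,0,1],[0,1.8,0,0,0,0,1],[0,1.8,0,0,0,0,1],[0,1.6,0,0,0,0,1],[0,0,0,0,0,0,1],[0,0,0,0,0,0,1]]]'
python3 - <<'E'
from tube import *
T,S=snapshot("top"),snapshot("scene")
o=ctrl.get_obs(); print(o["tool_pos"],o["orientation"],o["force"])
cv2.imwrite("pics/a.png",np.vstack([cv2.resize(T["image"][110:260,180:440,::-1],(780,450)),]))
cv2.imwrite("pics/b.png",cv2.resize(S["image"][130:330,200:460,::-1],(780,600)))
E
```

```text
clock: 4.57
tool_pos: [0.4659, 0.0699, 0.0128]
orientation: [-90.0, -0.1, -168.3]
force: [0.3, -0.1, 1.4]
opening: 0.0878
[0.46700345 0.07028238 0.01397265] [-9.00131081e+01  7.98637490e-02 -1.68326477e+02] [ 0.56732893  0.36590319 -0.63501446]
```

View pics/a.png

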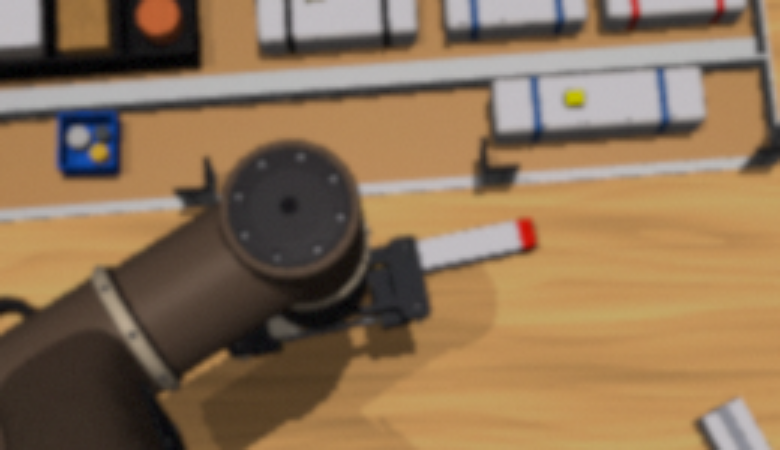

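View pics/b.png

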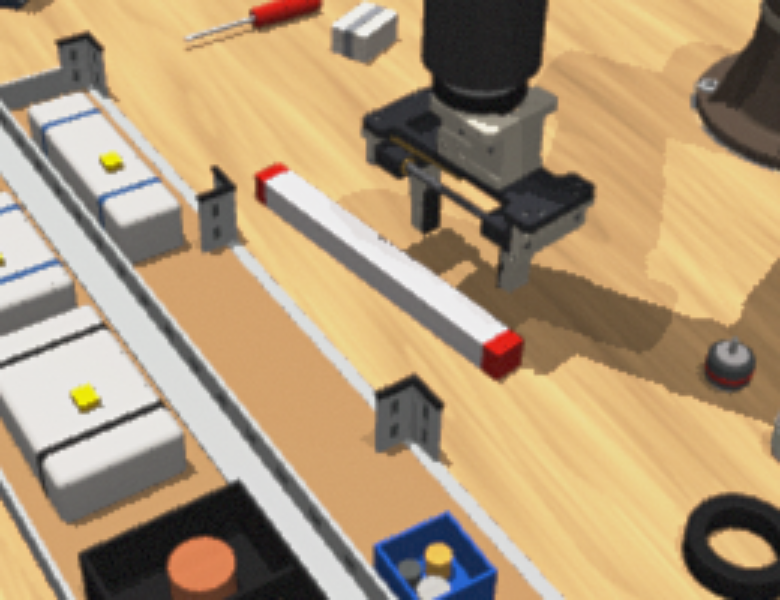

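```bash
python3 -m pendant '[[[-0.5,0,0,0,0,0,1],[-0.5,0,0,0,0,0,1],[-0.5,0,0,0,0,0,1],[-0.4,0,0,0,0,0,1],[-0.55,0,-0.06,0,1.4,0,1],[-0.55,0,-0.06,0,1.4,0,1],[-0.55,0,-0.06,0,1.4,0,1],[-0.55,0,-0.06,0,1.4,0,1],[-0.55,0,-0.06,0,1.4,0,1],[-0.55,0,-0.06,0,1.4,0,1],[-0.55,0,-0.06,0,1.4,0,1],[-0.55,0,-0.06,0,1.4,0,1]]]'
cat > look.py <<'E'
from tube import *
import sys
n=sys.argv[1]; t0=[float(v) for v in sys.argv[2:5]]; t0[2]=np.radians(t0[2])
o=ctrl.get_obs(); S=snapshot("scene"); r=silhouettes(S,"tube")
print("clock",o["clock"],"tcp",o["tool_pos"].round(4),"yaw",o["orientation"][2].round(1),"F",o["force"].round(1))
tr=torack([*o["tool_pos"][:2],0]); print("tcp rack",(tr[:2]*1e3).round(0))
im=cv2.resize(S["image"][:,:,::-1],None,fx=3,fy=3)
if r:
    t,f=fit([(S,r[0]["mask"])],t0); report(t); print("conf",r[0]["confidence"],"cost",f)
    h=cv2.convexHull(np.float32(w2px(S,box(t)))); cv2.polylines(im,[np.int32((h+.5)*3)],True,(0,255,0),1)
    v=o["tool_pos"][:2]-t[:2]; c,s=np.cos(t[2]),np.sin(t[2]); print("tcp in tube frame mm",np.round([1e3*(c*v[0]+s*v[1]),1e3*(-s*v[0]+c*v[1])]))
cv2.imwrite(f"pics/{n}.png",im[390:990,600:1400])
E
python3 look.py c1 .55 .02 0
```

```text
clock: 5.67
tool_pos: [0.5285, 0.0833, 0.0129]
orientation: [-90.0, -0.0, -179.7]
force: [-0.1, 0.1, 0.2]
opening: 0.0873
clock 5.6667 tcp [0.5285 0.0833 0.0129] yaw -179.7 F [-0.1  0.1  0.2]
tcp rack [-69.  36.]
world [0.5212 0.0114] yaw 10.7 | rack c [-81. -36.] theta -7.1 end1 [-101.  123.] end2 [ -61. -194.]
conf 0.56 cost 321.7150573730469
tcp in tube frame mm [21. 69.]
```

View pics/c1.png

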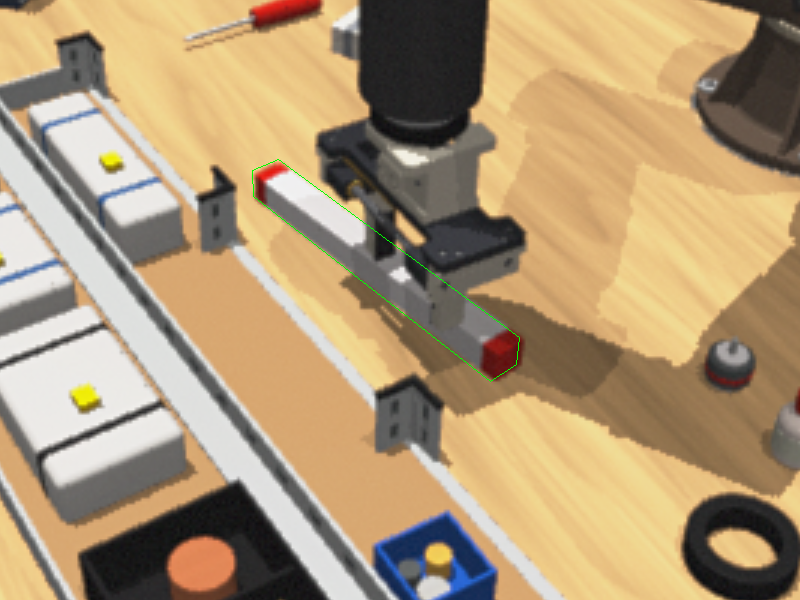

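```bash
python3 - <<'E'
from tube import *
T,S=pickle.load(open("ts0.pkl","rb"))
for z in (0.013,.02,.03,.035,.04,.05):
    u=w2px(S,np.array([[.538,.0833+d,z] for d in (.044,.065)])); print(z,(u*3-[600,390]).round(0).tolist())
E
```

```text
0.013 [[427.0, 348.0], [440.0, 364.0]]
0.02 [[427.0, 342.0], [441.0, 357.0]]
0.03 [[427.0, 332.0], [441.0, 348.0]]
0.035 [[428.0, 328.0], [442.0, 343.0]]
0.04 [[428.0, 323.0], [442.0, 339.0]]
0.05 [[428.0, 314.0], [442.0, 329.0]]
```

```bash
python3 -m pendant '[[[1.2,0,0,0,0,0,1],[1.2,0,0,0,0,0,1],[1.2,0,0,0,0,0,1],[1.2,0,0,0,-2,0,1],[1.2,0,0,0,-2,0,1],[1.2,0,0,0,-2,0,0.35],[0,0,0,0,-2,0,0.35],[0,0,0,0,-2,0,0.35],[0,0,0,0,-1.2,0,0.35],[0,0,0,0,0,0,0.35],[0,0,0,0,0,0,0.35],[0,0,0,0,0,0,0.35]]]'
python3 look.py c2 .52 .015 11
```

```text
clock: 6.77
tool_pos: [0.456, 0.0813, 0.0129]
orientation: [-90.0, -0.0, -168.4]
force: [-0.2, -0.4, -0.4]
opening: 0.0466
clock 6.7667 tcp [0.456  0.0813 0.0129] yaw -168.4 F [-0.2 -0.4 -0.4]
tcp rack [-141.   38.]
world [0.5199 0.0151] yaw 11.0 | rack c [-82. -32.] theta -7.4 end1 [-102.  127.] end2 [ -61. -191.]
conf 0.9 cost 21.874828338623047
tcp in tube frame mm [-50.  77.]
```

View pics/c2.png

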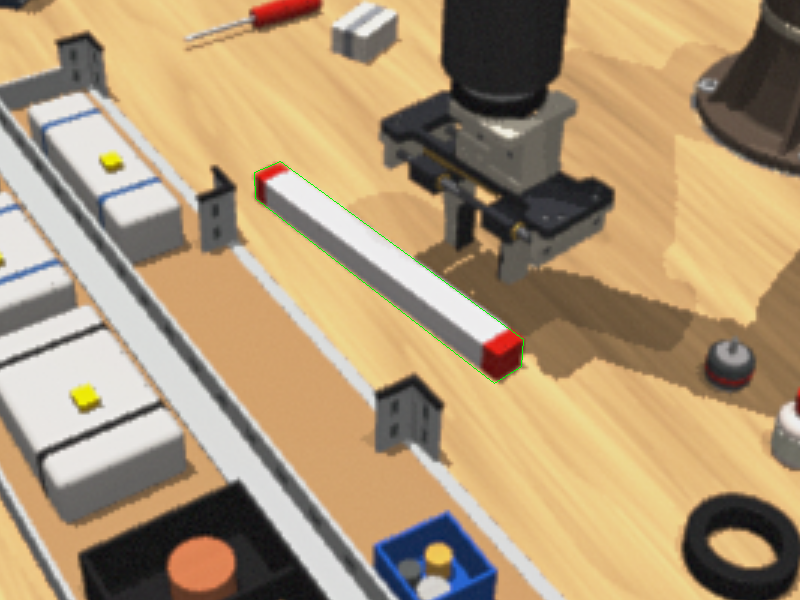

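```bash
python3 - <<'E'
from tube import *
T,S=pickle.load(open("ts0.pkl","rb"))
c=np.array([.456,.0813]); j=np.array([-.2011,.9796]); f=np.array([.9796,.2011])
for z in (0.013,.02,.03,.04,.05):
    u=w2px(S,np.array([[*(c+j*d+f*g),z] for g in (-.01,.01) for d in (.0235,.044,)])); print(z,(u*3-[600,390]).round(0).tolist())
W=snapshot("wrist"); print(W["mount"]); cv2.imwrite("pics/w.png",W["image"][:,:,::-1])
cv2.imwrite("pics/zz.png",cv2.resize(S["image"][0:1,0:1],(2,2)))
S=snapshot("scene"); cv2.imwrite("pics/z2.png",cv2.resize(S["image"][185:230,325:405,::-1],(800,450),interpolation=cv2.INTER_CUBIC))
print(ctrl.get_obs()["opening"])
E
```

```text
0.013 [[509.0, 293.0], [526.0, 305.0], [492.0, 303.0], [509.0, 315.0]]
0.02 [[509.0, 287.0], [527.0, 299.0], [493.0, 297.0], [510.0, 309.0]]
0.03 [[510.0, 278.0], [528.0, 290.0], [493.0, 288.0], [511.0, 300.0]]
0.04 [[511.0, 269.0], [529.0, 281.0], [494.0, 278.0], [512.0, 291.0]]
0.05 [[512.0, 259.0], [530.0, 271.0], [495.0, 269.0], [513.0, 281.0]]
[[ 1.27584624e-03  9.57253200e-01  2.89248481e-01 -7.70957647e-02]
 [ 8.56915052e-04 -2.89249657e-01  9.57253311e-01 -1.84991023e-01]
 [ 9.99998819e-01 -9.73446662e-04 -1.18932276e-03  1.22595629e-03]
 [ 0.00000000e+00  0.00000000e+00  0.00000000e+00  1.00000000e+00]]
0.0324731923376306
```

View pics/z2.png

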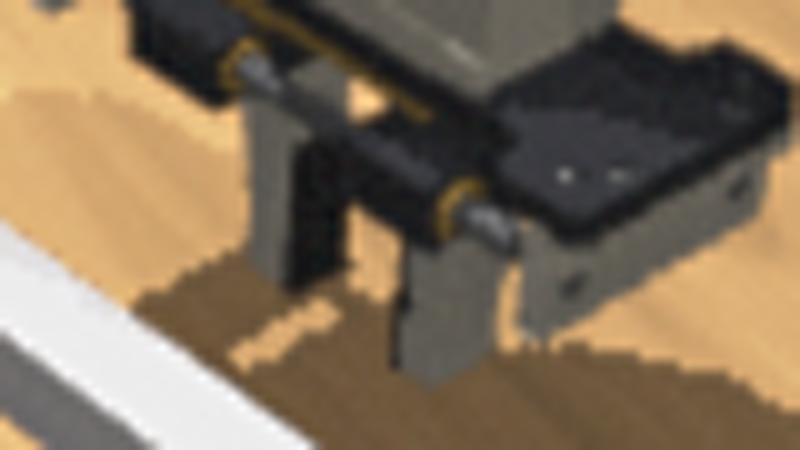

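View pics/w.png

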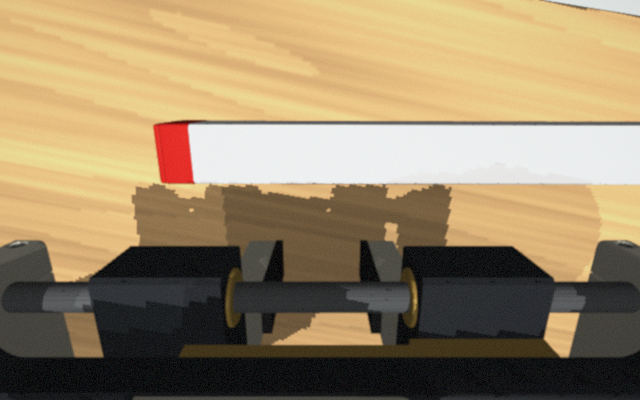

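```bash
python3 -m pendant '[[[0,0,0,0,0,0,0],[0,0,0,0,0,0,0],[0,0,0,0,0,0,0],[0,0,0,0,0,0,0],[0,0,0,0,0,0,0],[0,0,0,0,0,0,0]]]'
python3 - <<'E'
from tube import *
S=snapshot("scene"); cv2.imwrite("pics/z3.png",cv2.resize(S["image"][175:235,325:405,::-1],(800,600),interpolation=cv2.INTER_CUBIC))
o=ctrl.get_obs();print(o["opening"],o["tool_pos"])
c=np.array([.456,.0813]); j=np.array([-.2011,.9796]); f=np.array([.9796,.2011])
for z in (0.0,0.013,.02,.03,.04,.05):
    u=w2px(S,np.array([[*(c+j*d+f*g),z] for g in (-.0095,.0095) for d in (0,.021,)])); print(z,((u-[325,175])*10).round(0).tolist())
E
```

```text
clock: 7.47
tool_pos: [0.4561, 0.0814, 0.013]
orientation: [-90.0, 0.0, -168.4]
force: [0.1, -0.6, 0.0]
opening: 0.0012
0.0004045337513708646 [0.45606062 0.08143997 0.01297312]
0.0 [[376.0, 521.0], [434.0, 561.0], [323.0, 552.0], [381.0, 593.0]]
0.013 [[379.0, 482.0], [437.0, 523.0], [326.0, 513.0], [384.0, 554.0]]
0.02 [[381.0, 461.0], [439.0, 502.0], [328.0, 492.0], [386.0, 533.0]]
0.03 [[383.0, 431.0], [442.0, 472.0], [330.0, 462.0], [389.0, 503.0]]
0.04 [[386.0, 401.0], [445.0, 441.0], [332.0, 431.0], [391.0, 472.0]]
0.05 [[388.0, 370.0], [448.0, 410.0], [335.0, 401.0], [394.0, 441.0]]
```

View pics/z3.png

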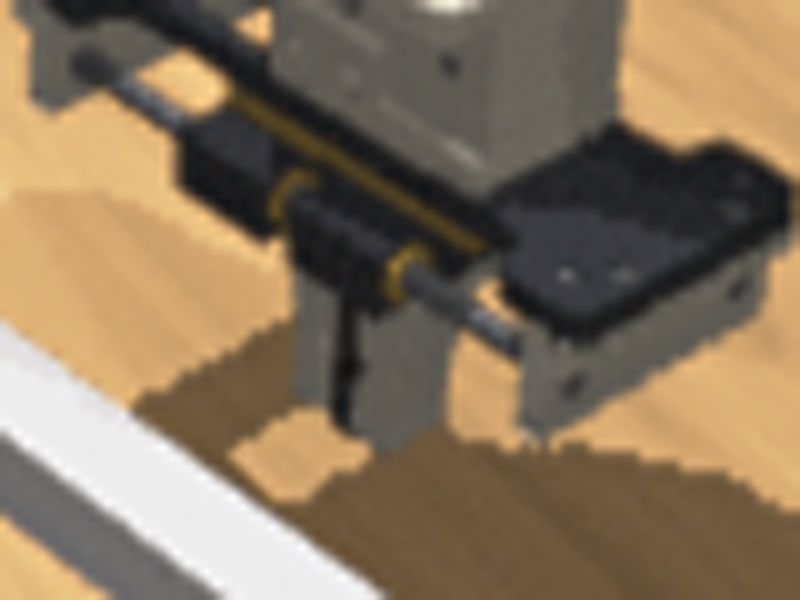

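```bash
python3 - <<'E'
from tube import *
T,S=pickle.load(open("ts0.pkl","rb"))
c=np.array([.456,.0813]); j=np.array([-.2011,.9796]); f=np.array([.9796,.2011])
for z in (0.06,.071,.08,.09,.1,.11):
    u=w2px(S,np.array([[*(c+j*d+f*g),z] for g in (-.039,.039) for d in (.0965,)])); print(z,((u-[325,175])*10).round(0).tolist())
W=snapshot("wrist")
# wrist view: where would points of ground appear, and fingertips: tool coords
M=np.array(W["mount"]); K=np.array(W["camera_matrix"])
def tp(P):
    c=(np.c_[np.atleast_2d(P),np.ones(len(P))]@np.linalg.inv(M).T)[:,:3]; q=c@K.T; return (q[:,:2]/q[:,2:]).round(0).tolist()
print("tip", tp(np.array([[-.0095,y,z] for y in (0,-.01,-.02,-.03,-.04) for z in (-.021,0,.021)])))
cv2.imwrite("pics/w2.png",W["image"][:,:,::-1])
E
```

```text
0.06 [[759.0, 479.0], [536.0, 618.0]]
0.071 [[764.0, 444.0], [540.0, 582.0]]
0.08 [[768.0, 415.0], [543.0, 553.0]]
0.09 [[773.0, 383.0], [547.0, 520.0]]
0.1 [[778.0, 350.0], [551.0, 487.0]]
0.11 [[783.0, 317.0], [555.0, 453.0]]
tip [[283.0, 220.0], [319.0, 220.0], [356.0, 220.0], [281.0, 226.0], [319.0, 226.0], [358.0, 226.0], [279.0, 233.0], [319.0, 233.0], [360.0, 233.0], [276.0, 241.0], [319.0, 241.0], [362.0, 240.0], [274.0, 249.0], [319.0, 249.0], [364.0, 249.0]]
```

View pics/w2.png

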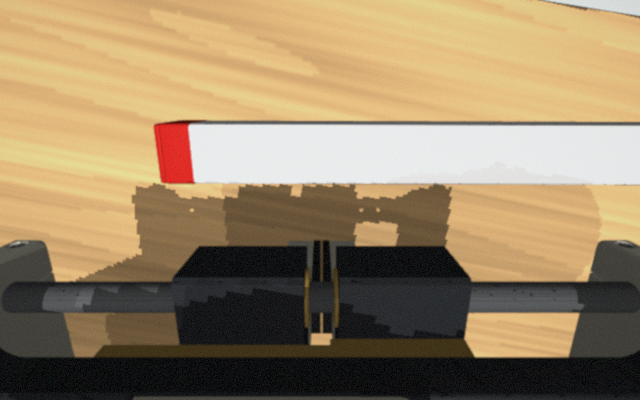

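```bash
python3 - <<'E'
from tube import *
W=snapshot("wrist"); M=np.array(W["mount"]); K=np.array(W["camera_matrix"])
o=ctrl.get_obs()
R=Ro.from_euler('xyz',o["orientation"],degrees=True).as_matrix()
t=[.5215,.0147,np.radians(11.4)]
P=rw(t,np.array([[s*.015,y,.03] for y in (.16,.148) for s in (1,-1)]))
for dz in (0,.01,.02,.03,.04):
    p=(P-(o["tool_pos"]+[0,0,dz]))@R
    c=(np.c_[p,np.ones(4)]@np.linalg.inv(M).T)[:,:3]; q=c@K.T; print(dz,(q[:,:2]/q[:,2:]).round(0).tolist())
# fingertips as seen by the wrist cam are hidden; scene cam check of initial reading
print(o["joint_pos"])
E
```

```text
0 [[150.0, 121.0], [158.0, 182.0], [175.0, 121.0], [182.0, 182.0]]
0.01 [[159.0, 120.0], [167.0, 177.0], [183.0, 120.0], [189.0, 177.0]]
0.02 [[168.0, 118.0], [174.0, 173.0], [190.0, 118.0], [196.0, 173.0]]
0.03 [[175.0, 117.0], [181.0, 170.0], [196.0, 117.0], [202.0, 170.0]]
0.04 [[182.0, 116.0], [188.0, 166.0], [202.0, 116.0], [207.0, 166.0]]
[ 3.45802278e+01  1.31724252e+01 -3.89591364e+01 -1.36962060e-03
 -3.78703638e+01  6.70266493e+01]
```

```bash
python3 -m pendant '[[[0,0.4,0,0,0,0,0],[0,0.4,0,0,0,0,0],[0,0.4,0,0,0,0,0],[0,0.4,0,0,0,0,0],[0,0,0,0,0,0,0]]]'
python3 - <<'E'
from tube import *
S=snapshot("scene"); cv2.imwrite("pics/z4.png",cv2.resize(S["image"][175:235,325:405,::-1],(800,600),interpolation=cv2.INTER_CUBIC))
o=ctrl.get_obs();print(o["opening"],o["tool_pos"],o["force"],o["orientation"],o["clock"])
E
```

```text
clock: 8.03
tool_pos: [0.4554, 0.081, -0.0041]
orientation: [-90.0, -0.1, -168.4]
force: [0.9, -0.2, 0.3]
opening: 0.0006
0.0005168817455106588 [ 0.45558342  0.08110424 -0.00369027] [-0.27524518  0.63591633 -0.7367561 ] [-8.99692300e+01 -7.50848689e-02 -1.68391169e+02] 8.0833
```

View pics/z4.png

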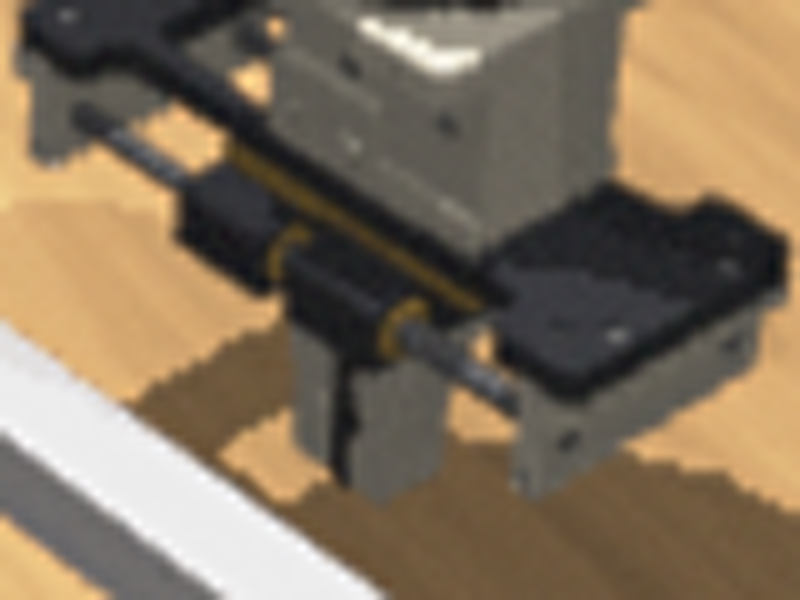

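```bash
python3 -m pendant '[[[0,0.4,0,0,0,0,1],[0,0.4,0,0,0,0,1],[0,0.4,0,0,0,0,1],[0,0.4,0,0,0,0,1],[0,0,0,0,0,0,1],[0,0,0,0,0,0,1],[0,0,0,0,0,0,1],[0,0,0,0,0,0,1]]]'
python3 look.py d1 .522 .015 11.4
```

```text
clock: 8.75
tool_pos: [0.4562, 0.0815, -0.0189]
orientation: [-90.0, 0.0, -168.4]
force: [0.1, 0.1, -0.5]
opening: 0.0481
clock 8.75 tcp [ 0.4562  0.0815 -0.0189] yaw -168.4 F [ 0.1  0.1 -0.5]
tcp rack [-141.   38.]
world [0.5203 0.0173] yaw 11.0 | rack c [-81. -30.] theta -7.4 end1 [-102.  129.] end2 [ -61. -188.]
conf 0.72 cost 42.254215240478516
tcp in tube frame mm [-51.  75.]
```

View pics/d1.png

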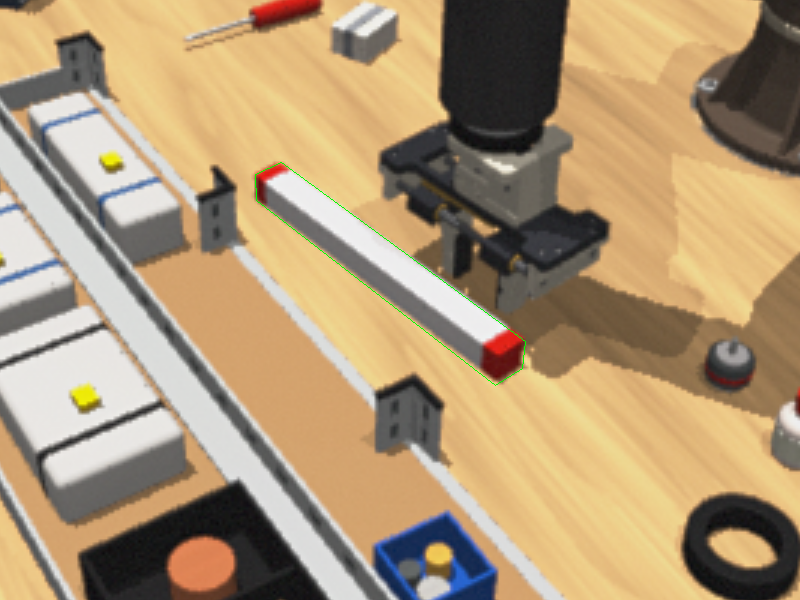

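```bash
python3 -m pendant '[[[-0.65,0,0,0,0,0,1],[-0.65,0,0,0,0,0,1],[-0.65,0,0,0,0,0,1],[-0.6,0,0,0,0,0,1],[-0.57,0,-0.06,0,1.4,0,1],[-0.57,0,-0.06,0,1.4,0,1],[-0.57,0,-0.06,0,1.4,0,1],[-0.57,0,-0.06,0,1.4,0,1],[-0.57,0,-0.06,0,1.4,0,1],[-0.57,0,-0.06,0,1.4,0,1],[-0.57,0,-0.06,0,1.4,0,1],[-0.57,0,-0.06,0,1.4,0,1]]]'
python3 look.py d2 .55 .02 0
```

```text
clock: 9.85
tool_pos: [0.5262, 0.0967, -0.0191]
orientation: [-90.0, 0.0, -179.7]
force: [-1.6, 0.3, 0.2]
opening: 0.0877
clock 9.85 tcp [ 0.5262  0.0967 -0.0191] yaw -179.7 F [-1.6  0.3  0.2]
tcp rack [-70.  49.]
world [0.5504 0.0126] yaw 0.4 | rack c [-52. -36.] theta 3.2 end1 [-43. 124.] end2 [ -60. -196.]
conf 0.79 cost 49.8004150390625
tcp in tube frame mm [-23.  84.]
```

View pics/d2.png

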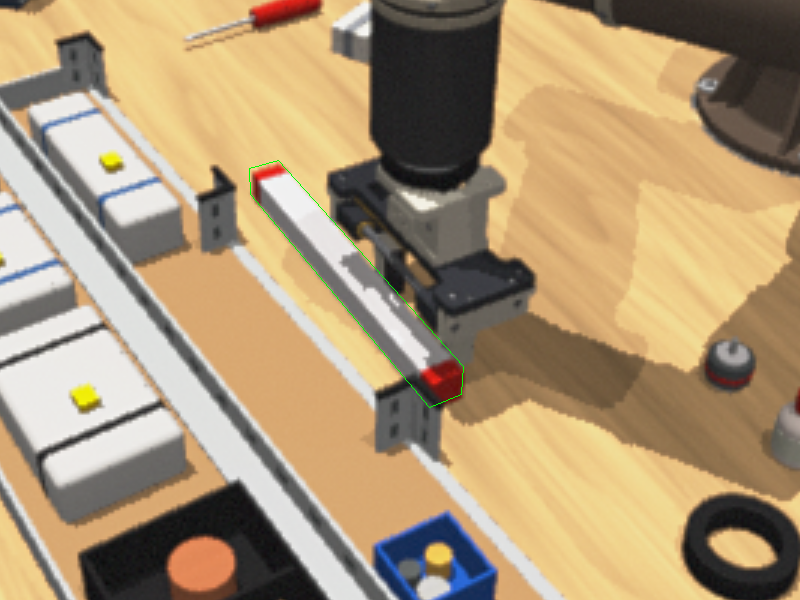

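```bash
python3 -m pendant '[[[-0.6,0,-0.06,0,1.45,0,1],[-0.6,0,-0.06,0,1.45,0,1],[-0.6,0,-0.06,0,1.45,0,1],[-0.6,0,-0.06,0,1.45,0,1],[-0.6,0,-0.06,0,1.45,0,1],[-0.6,0,-0.06,0,1.45,0,1]]]'
python3 look.py d3 .56 .02 -8
python3 -m pendant '[[[-0.6,0,-0.06,0,1.45,0,1],[-0.6,0,-0.06,0,1.45,0,1],[-0.6,0,-0.06,0,1.45,0,1],[-0.6,0,-0.06,0,1.45,0,1],[-0.6,0,-0.06,0,1.45,0,1],[-0.6,0,-0.06,0,1.45,0,1]]]'
python3 look.py d4 .58 .02 -17
```

```text
clock: 10.45
tool_pos: [0.5624, 0.0982, -0.019]
orientation: [-90.0, -0.0, 171.6]
force: [-3.1, 0.1, 2.6]
opening: 0.0877
clock 10.45 tcp [ 0.5624  0.0982 -0.019 ] yaw 171.6 F [-3.1  0.1  2.6]
tcp rack [-34.  48.]
clock: 11.05
tool_pos: [0.5983, 0.0942, -0.0191]
orientation: [-90.0, -0.0, 162.9]
force: [-2.0, 0.2, -0.6]
opening: 0.0875
clock 11.05 tcp [ 0.5983  0.0942 -0.0191] yaw 162.9 F [-2.   0.2 -0.6]
tcp rack [ 1. 42.]
world [0.602  0.0084] yaw -16.9 | rack c [ -0. -44.] theta 20.5 end1 [ 56. 106.] end2 [ -56. -194.]
conf 0.78 cost 247.98370361328125
tcp in tube frame mm [-29.  81.]
```

View pics/d4.png

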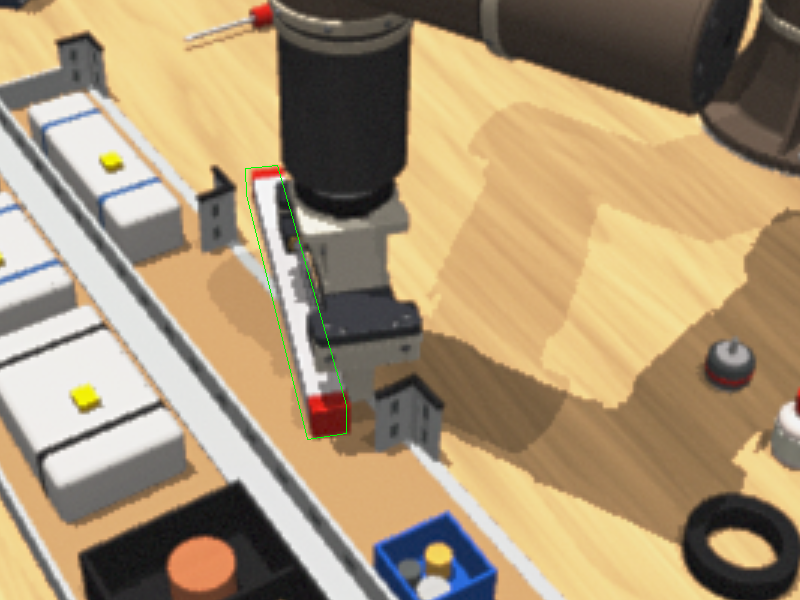

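```bash
python3 -m pendant '[[[1,0,0,0,0,0,1],[1.5,0,0,0,0,0,1],[1.5,0,0,0,0,0,0],[0,0,2.82,0,0,0,0],[0,0,2.82,0,0,0,0],[0,0,2.82,0,0,0,0],[0,0,2.82,0,0,0,0],[0,0,2.82,0,0,0,0],[0,0,2.82,0,0,0,0],[0,0,2.82,0,0,0,0],[0,0,2.82,0,0,0,0],[0,0,2.82,0,0,0,0]]]'
python3 -m pendant '[[[0,0,2.82,0,0,0,0],[0,0,0,0,0,0,0],[0,0,0,0,0,0,0]]]'
python3 look.py e1 .598 .01 -17
python3 - <<'E'
from tube import *
T=snapshot("top"); r=silhouettes(T,"tube"); print([round(d["confidence"],2) for d in r])
t,f=fit([(T,r[0]["mask"])],[.598,.01,-.29]); report(t); print(f)
cv2.imwrite("pics/e1t.png",cv2.resize(T["image"][100:260,180:440,::-1],(780,480)))
E
```

```text
clock: 12.15
tool_pos: [0.4845, -0.1376, -0.0187]
orientation: [-90.0, 0.0, 163.1]
force: [0.4, -0.2, -0.3]
opening: 0.0266
clock: 12.4
tool_pos: [0.4762, -0.1647, -0.0188]
orientation: [-90.0, 0.0, 162.9]
force: [-0.1, 0.7, -0.1]
opening: 0.0065
clock 12.4 tcp [ 0.4762 -0.1647 -0.0188] yaw 162.9 F [-0.1  0.7 -0.1]
tcp rack [-137. -209.]
world [0.5984 0.0064] yaw -17.4 | rack c [ -4. -45.] theta 21.0 end1 [ 53. 104.] end2 [ -61. -195.]
conf 0.83 cost 27.355880737304688
tcp in tube frame mm [ -65. -200.]
[0.76]
world [0.6109 0.0216] yaw -16.6 | rack c [  9. -31.] theta 20.2 end1 [ 65. 119.] end2 [ -46. -181.]
733.6027221679688
```

View pics/e1.png

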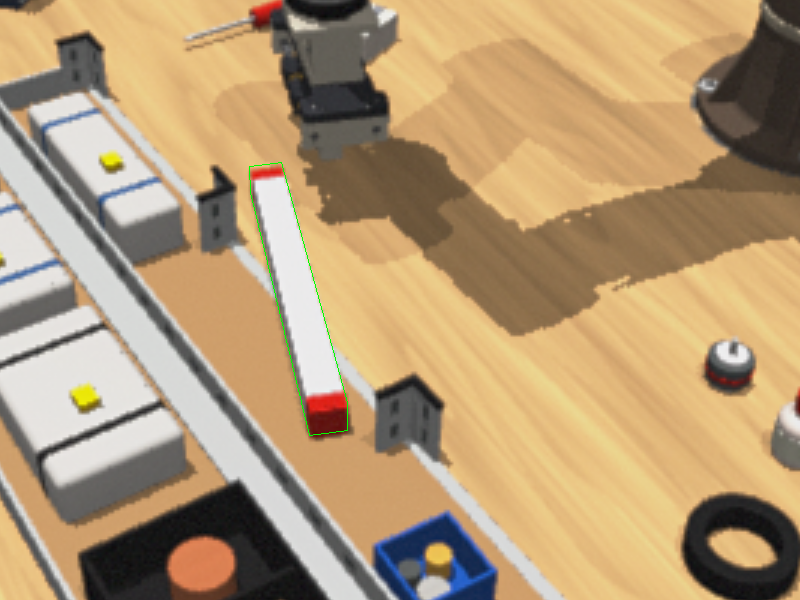

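View pics/e1t.png

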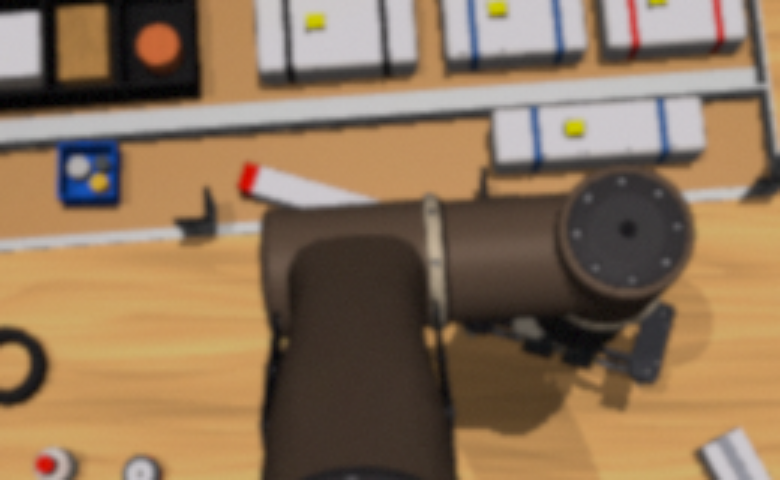

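```bash
python3 -m pendant '[[[-2.17,0,0,0,0,0,0],[-2.17,0,0,0,0,0,0],[-2.16,0,0,0,0,0,0],[0,0,-0.6,0,0,0,0],[0,0,-0.6,0,0,0,0],[0,0,-0.6,0,0,0,0],[0,0,-0.6,0,0,0,0],[0,0,-0.6,0,0,0,0],[0,0,-0.6,0,0,0,0],[0,0,-0.6,0,0,0,0],[0,0,-0.6,0,0,0,0],[0,0,-0.6,0,0,0,0]]]'
python3 look.py e2 .61 .05 -17
```

```text
clock: 13.6
tool_pos: [0.555, -0.1305, -0.019]
orientation: [-90.0, -0.0, 163.0]
force: [-1.2, -2.9, -1.7]
opening: 0.0008
clock 13.6 tcp [ 0.555  -0.1305 -0.019 ] yaw 163.0 F [-1.2 -2.9 -1.7]
tcp rack [ -56. -179.]
world [0.6107 0.0464] yaw -17.4 | rack c [11. -6.] theta 21.0 end1 [ 68. 143.] end2 [ -47. -156.]
conf 0.89 cost 57.0032958984375
tcp in tube frame mm [  -0. -186.]
```

View pics/e2.png

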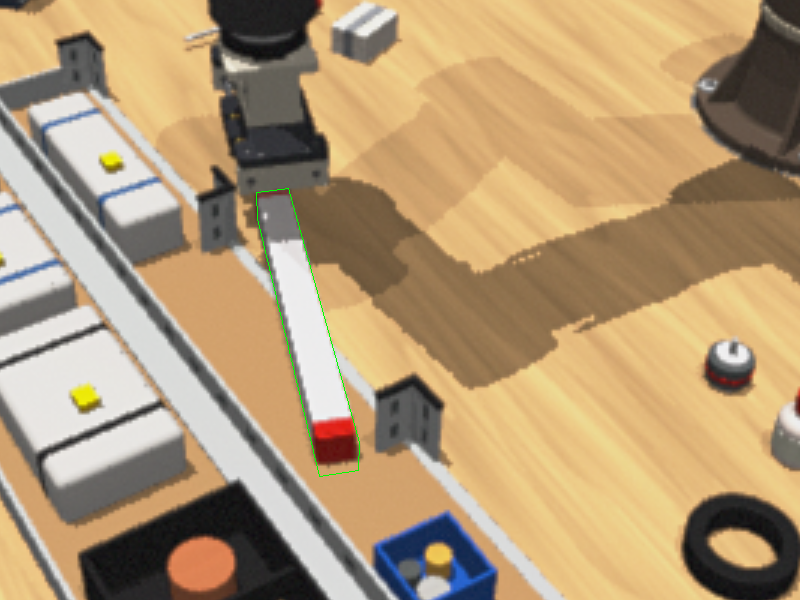

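```bash
python3 -m pendant '[[[0,0,-0.6,0,0,0,0],[0,0,-0.6,0,0,0,0],[0,0,-0.6,0,0,0,0],[0,0,-0.6,0,0,0,0],[0,0,-0.6,0,0,0,0],[0,0,-0.6,0,0,0,0],[0,0,-0.6,0,0,0,0],[0,0,-0.6,0,0,0,0],[0,0,0,0,0,0,0]]]'
python3 look.py e3 .625 .08 -17
```

```text
clock: 14.45
tool_pos: [0.5697, -0.084, -0.019]
orientation: [-90.0, 0.0, 163.1]
force: [-0.6, -0.5, 0.1]
opening: 0.0005
clock 14.45 tcp [ 0.5697 -0.084  -0.019 ] yaw 163.1 F [-0.6 -0.5  0.1]
tcp rack [ -38. -134.]
world [0.6233 0.0874] yaw -17.6 | rack c [26. 34.] theta 21.2 end1 [ 84. 183.] end2 [ -32. -115.]
conf 0.61 cost 27.917604446411133
tcp in tube frame mm [   1. -180.]
```

View pics/e3.png

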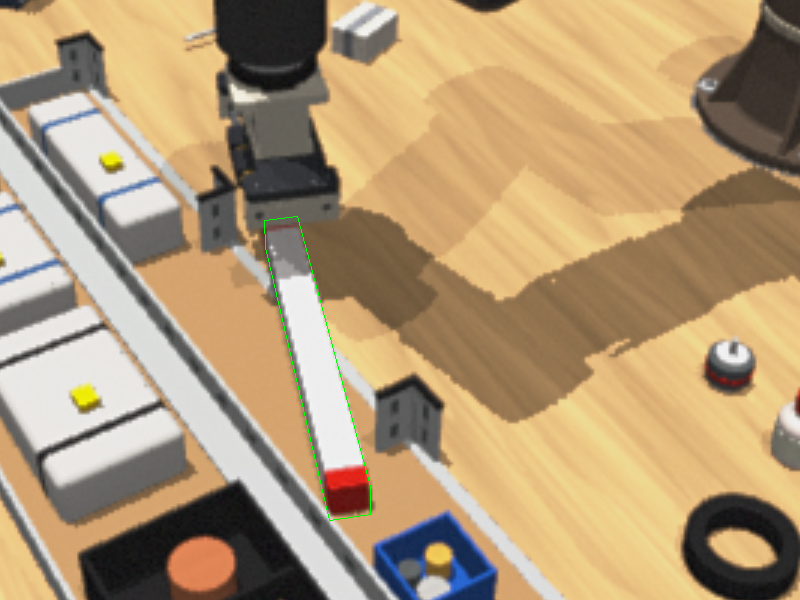

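```bash
python3 -m pendant '[[[0,0,-0.6,0,0,0,0],[0,0,-0.6,0,0,0,0],[0,0,-0.6,0,0,0,0],[0,0,0,0,0,0,0],[0,0,1,0,0,0,0],[0,0,1,0,0,0,0],[2,0,0,0,0,0,0],[2,0,0,0,0,0,1],[2,0,0,0,0,0,1],[0,0,-2.5,0,0,0,1],[0,0,-2.5,0,0,0,1],[0,0,-2.5,0,0,0,1]]]'
python3 -m pendant '[[[0,0,-2.5,0,0,0,1],[0,0,-2.5,0,0,0,1],[0,0,0,0,0,0,1],[0,0,0,0,0,0,1]]]'
python3 look.py f1 .628 .1 -17
```

```text
clock: 15.55
tool_pos: [0.5328, 0.0019, -0.0186]
orientation: [-90.0, 0.0, 162.9]
force: [1.0, -0.2, 1.2]
opening: 0.0283
clock: 15.88
tool_pos: [0.5478, 0.0503, -0.0191]
orientation: [-90.0, 0.0, 163.1]
force: [-0.7, 0.3, -1.0]
opening: 0.0548
clock 15.8833 tcp [ 0.5478  0.0503 -0.0191] yaw 163.1 F [-0.7  0.3 -1. ]
tcp rack [-52.   2.]
world [0.6265 0.0964] yaw -17.5 | rack c [30. 43.] theta 21.1 end1 [ 87. 192.] end2 [ -28. -107.]
conf 0.57 cost 29.638673782348633
tcp in tube frame mm [-61. -68.]
```

View pics/f1.png

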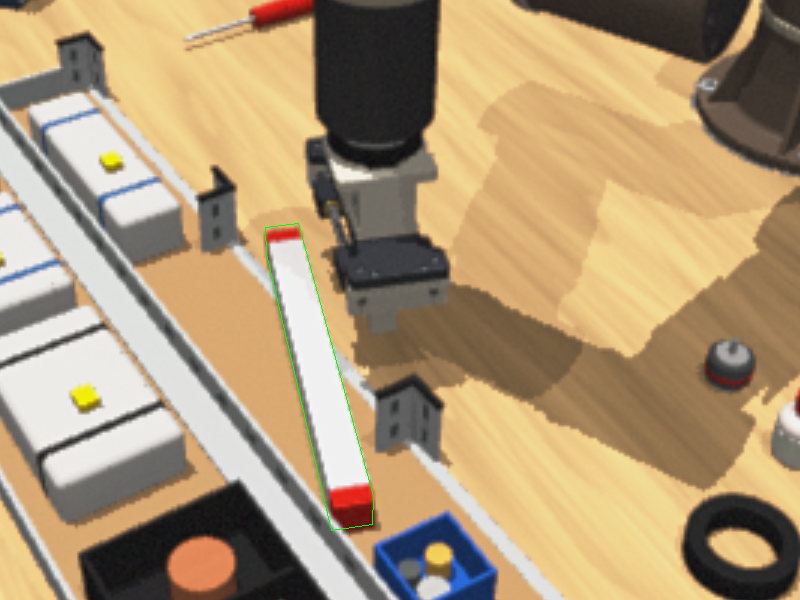

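```bash
python3 -m pendant '[[[-0.9,0,0,0,0,0,1],[-0.9,0,0,0,0,0,1],[-0.9,0,0,0,0,0,1],[-0.7,0,0,0,0,0,1],[-0.53,0,0.08,0,-1.8,0,1],[-0.53,0,0.08,0,-1.8,0,1],[-0.53,0,0.08,0,-1.8,0,1],[-0.53,0,0.08,0,-1.8,0,1],[-0.53,0,0.08,0,-1.8,0,1]]]'
python3 look.py f2 .65 .09 -8
```

```text
clock: 16.73
tool_pos: [0.6051, 0.0292, -0.0193]
orientation: [-90.0, -0.1, 172.0]
force: [-1.7, 0.4, 1.5]
opening: 0.0877
clock 16.7333 tcp [ 0.6051  0.0292 -0.0193] yaw 172.0 F [-1.7  0.4  1.5]
tcp rack [  4. -23.]
world [0.6403 0.0986] yaw -8.4 | rack c [44. 44.] theta 12.0 end1 [ 77. 200.] end2 [  10. -113.]
conf 0.87 cost 65.86902618408203
tcp in tube frame mm [-25. -74.]
```

View pics/f2.png

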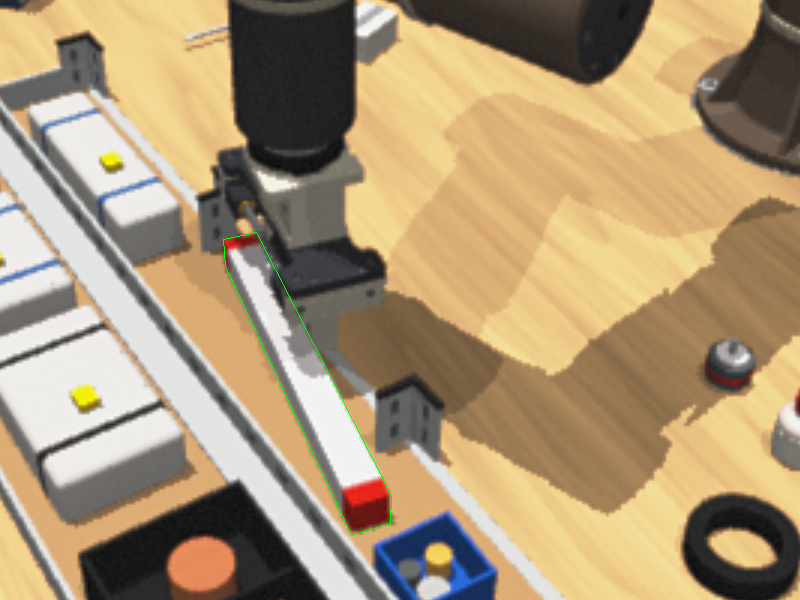

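```bash
python3 -m pendant '[[[-0.53,0,0.08,0,-1.8,0,1],[-0.53,0,0.08,0,-1.8,0,1],[-0.53,0,0.08,0,-1.8,0,1],[-0.53,0,0.08,0,-1.8,0,1]]]'
python3 -m pendant '[[[-0.53,0,0.08,0,-1.7,0,1],[-0.53,0,0.08,0,-1.7,0,1],[-0.53,0,0.08,0,-1.2,0,1]]]'
python3 look.py f3 .66 .09 3
```

```text
clock: 17.17
tool_pos: [0.6255, 0.0244, -0.0193]
orientation: [-90.0, -0.1, 179.2]
force: [-1.2, 0.1, 0.2]
opening: 0.0876
clock: 17.42
tool_pos: [0.6413, 0.0223, -0.0193]
orientation: [-90.0, -0.1, -176.2]
force: [-1.8, 0.8, 1.0]
opening: 0.0875
clock 17.4167 tcp [ 0.6413  0.0223 -0.0193] yaw -176.2 F [-1.8  0.8  1. ]
tcp rack [ 40. -32.]
world [0.662  0.0954] yaw 3.4 | rack c [65. 39.] theta 0.2 end1 [ 66. 199.] end2 [  64. -121.]
conf 0.76 cost 41.12771224975586
tcp in tube frame mm [-25. -72.]
```

View pics/f3.png

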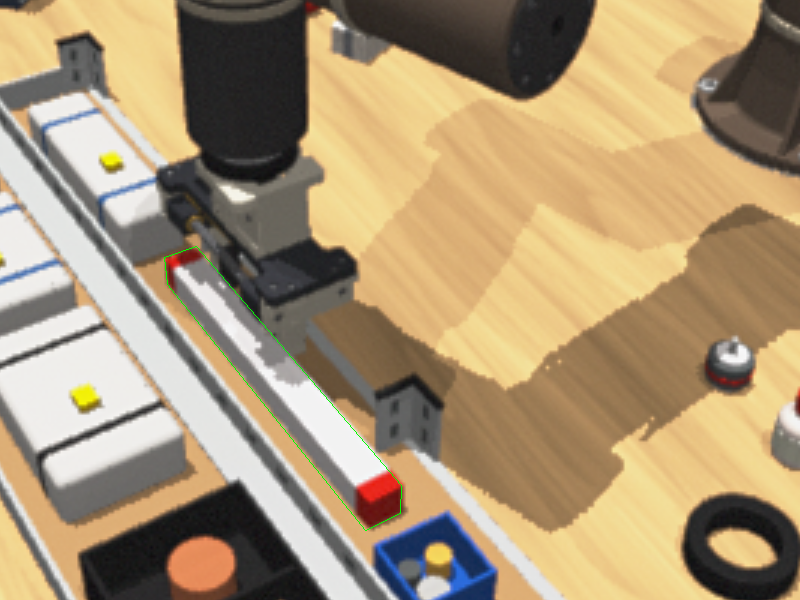

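```bash
python3 -m pendant '[[[0.7,0,0,0,0,0,1],[0.8,0,0,0,0,0,1],[0,0,-2.1,0,0,0,1],[0,0,-2.1,0,0,0,1],[0,0,-2.1,0,0,0,1],[-0.8,0,0,0,0,0,1],[-0.7,0,0,0,0,0,1],[-0.5,0,0,0,0,0,1],[-0.5,0,0,0,0,0,1],[-0.5,0,0,0,0,0,1],[-0.5,0,0,0,0,0,1],[0,0,0,0,0,0,1]]]'
python3 look.py g1 .68 .09 3.6
```

```text
clock: 18.52
tool_pos: [0.6586, 0.0864, -0.0192]
orientation: [-90.0, 0.0, -176.2]
force: [0.2, -0.0, 0.2]
opening: 0.0876
clock 18.5167 tcp [ 0.6586  0.0864 -0.0192] yaw -176.2 F [ 0.2 -0.   0.2]
tcp rack [61. 31.]
world [0.68   0.0901] yaw 3.6 | rack c [83. 33.] theta -0.0 end1 [ 83. 193.] end2 [  83. -127.]
conf 0.76 cost 149.3063201904297
tcp in tube frame mm [-22.  -2.]
```

View pics/g1.png

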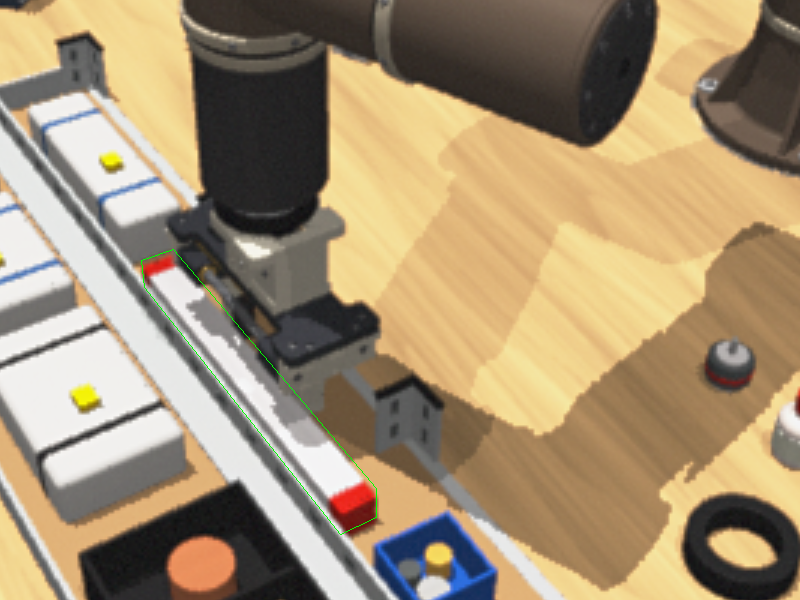

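```bash
python3 -m pendant '[[[-0.35,0,0,0,0,0,1],[-0.3,0,0,0,0,0,1],[-0.2,0,0,0,0,0,1],[0,0,0,0,0,0,1]]]'
python3 -m pendant '[[[-0.15,0,0,0,0,0,1],[0,0,0,0,0,0,1]]]'
```

```text
clock: 18.95
tool_pos: [0.6659, 0.0875, -0.0192]
orientation: [-90.0, -0.0, -176.2]
force: [-2.1, 0.3, 0.7]
opening: 0.0877
clock: 19.12
tool_pos: [0.6659, 0.0874, -0.0193]
orientation: [-90.0, -0.2, -176.2]
force: [-6.2, 1.7, 2.9]
opening: 0.088
```

```bash
python3 -m pendant '[[[-0.15,0,0,0,0,0,1],[0,0,0,0,0,0,1]]]'
python3 -m pendant '[[[0.5,0,0,0,0,0,1],[1,0,0,0,0,0,1],[2,0,0,0,0,0,1],[3,0,0,0,0,0,1],[3,0,0,0,0,0,1],[3,0,0,0,0,0,1],[0,-2,0,0,0,0,1],[0,-3,0,0,0,0,1],[0,-3,0,0,0,0,1],[0,-3,0,0,0,0,1],[0,-3,0,0,0,0,1],[0,0,0,0,0,0,1]]]'
python3 look.py g2 .688 .09 3.6
python3 - <<'E'
from tube import *
T=snapshot("top"); r=silhouettes(T,"tube")
if r:
    t,f=fit([(T,r[0]["mask"])],[.688,.09,.063]); report(t); print(f,r[0]["confidence"])
cv2.imwrite("pics/g2t.png",cv2.resize(T["image"][90:250,160:440,::-1],(800,457)))
E
```

```text
clock: 19.28
tool_pos: [0.6659, 0.0873, -0.0194]
orientation: [-90.0, -0.3, -176.3]
force: [-10.9, 1.7, 8.0]
opening: 0.0873
clock: 20.28
tool_pos: [0.548, 0.0807, 0.1277]
orientation: [-90.2, 0.6, -176.1]
force: [1.0, 0.4, -0.1]
opening: 0.0877
clock 20.2833 tcp [0.548  0.0807 0.1277] yaw -176.1 F [ 1.   0.4 -0.1]
tcp rack [-50.  32.]
world [0.687  0.0906] yaw 3.7 | rack c [90. 33.] theta -0.1 end1 [ 90. 193.] end2 [  90. -127.]
conf 0.8 cost 498.1080627441406
tcp in tube frame mm [-139.   -1.]
world [0.6934 0.0722] yaw 5.5 | rack c [95. 14.] theta -1.9 end1 [ 89. 174.] end2 [ 100. -146.]
751.3426513671875 0.71
```

View pics/g2.png

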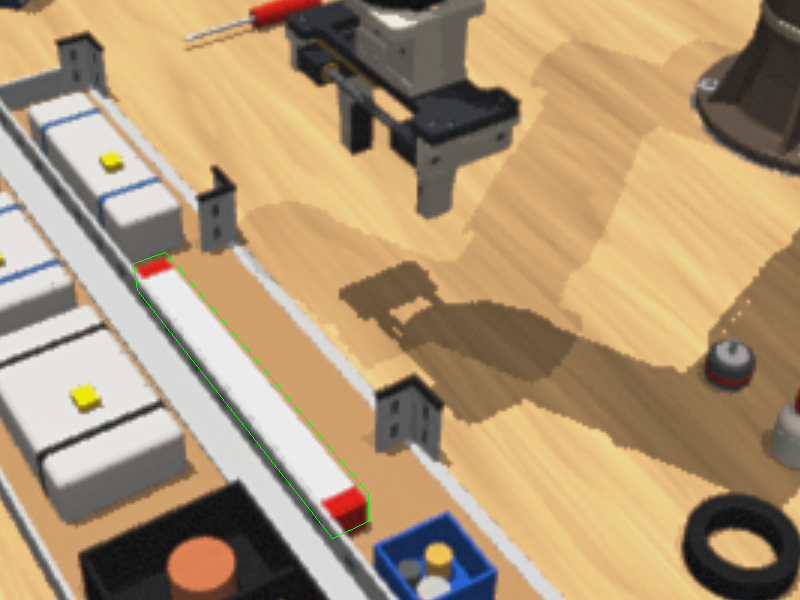

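View pics/g2t.png

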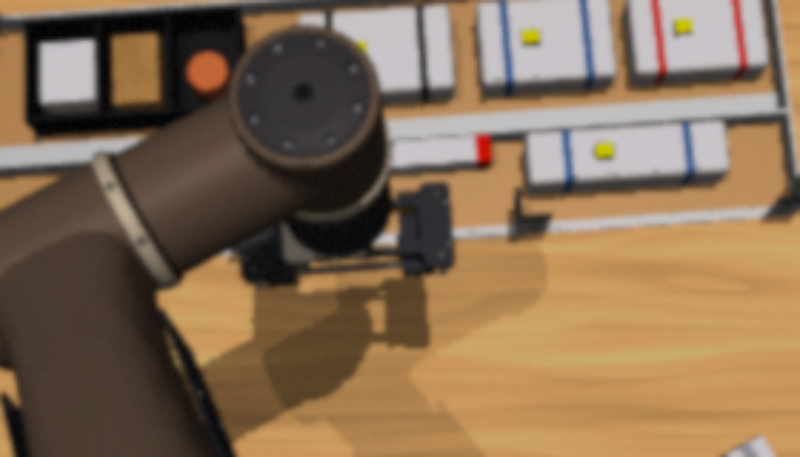

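```bash
python3 -m pendant '[[[3,-2,0,0,0,0,1],[3,-2,0,0,0,0,1],[3,-2,-2,0,0,0,1],[0,-1,-4,0,0,0,1],[0,0,-4,0,0,0,1],[0,0,-4,0,0,0,1],[0,0,-4,0,0,0,1],[0,0,-4,0,0,0,1],[0,0,-3,0,0,0,1],[0,0,-2,0,0,0,1],[0,0,0,0,0,0,1]]]'
python3 - <<'E'
from tube import *
T,S=snapshot("top"),snapshot("scene")
T0,S0=pickle.load(open("ts0.pkl","rb"))
h=[q[0]+.095*np.cos(q[2])-.033*np.sin(q[2]), q[1]+.095*np.sin(q[2])+.033*np.cos(q[2]), q[2]]
for p,n,k,(x,y,w,hh) in ((T,"hT",5,(240,110,160,80)),(S,"hS",5,(240,200,110,120))):
    im=cv2.resize(p["image"][:,:,::-1],None,fx=k,fy=k,interpolation=cv2.INTER_CUBIC)
    P=rw(h,np.array([[a*.015,b*.16,.03] for a,b in ((1,1),(1,-1),(-1,-1),(-1,1))]))
    cv2.polylines(im,[np.int32((w2px(p,P)+.5)*k)],True,(0,255,0),1)
    cv2.imwrite(f"pics/{n}.png",im[y*k:(y+hh)*k,x*k:(x+w)*k])
d=np.abs(T["image"].astype(int)-T0["image"]).max(2); 
print(d.max())
for p,p0,n in ((T,T0,"T"),(S,S0,"S")):
    d=np.clip(np.abs(p["image"].astype(int)-p0["image"]).max(2)*2,0,255).astype(np.uint8); cv2.imwrite(f"pics/diff{n}.png",d)
for n in ["battery","parts_bin","tape","glue","motor","servo_box","screwdriver"]:
    r=silhouettes(S,n); print(n,[np.round(d["bbox"],1).tolist() for d in r[:1]])
E
```

```text
clock: 21.4
tool_pos: [0.4359, 0.3458, 0.189]
orientation: [-89.9, -0.1, -176.0]
force: [1.2, -0.8, 0.3]
opening: 0.0874
171
battery []
parts_bin [[326.2, 300.3, 41.9, 41.5]]
tape [[428.9, 290.4, 38.7, 41.9]]
glue [[455.7, 257.9, 21.2, 29.0]]
motor [[434.1, 245.0, 18.4, 16.9]]
servo_box [[307.8, 130.0, 22.6, 19.6]]
screwdriver [[267.6, 126.1, 39.8, 16.0]]
```

View pics/hT.png

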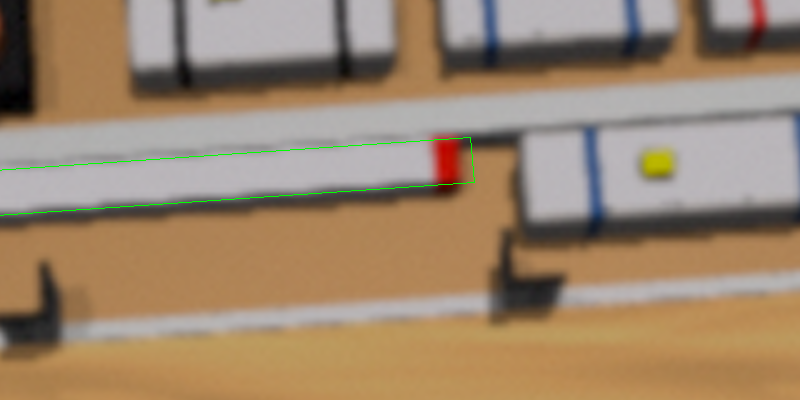

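View pics/hS.png

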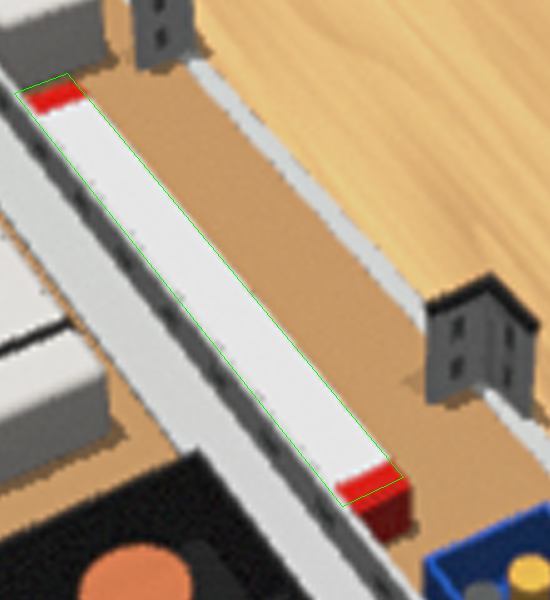

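View pics/diffT.png

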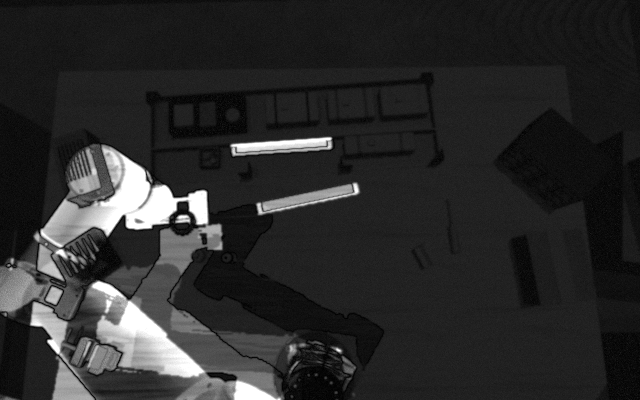

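View pics/diffS.png

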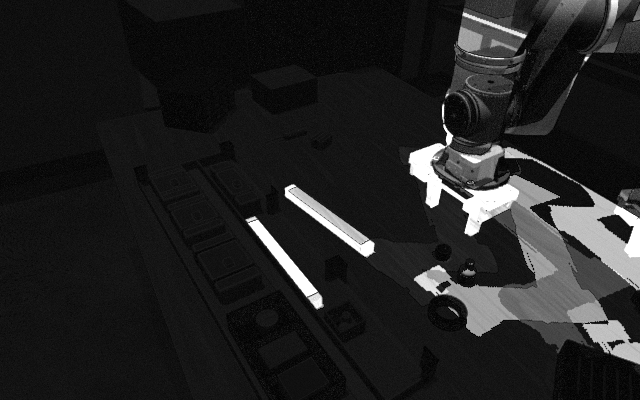

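```bash
python3 -c "
from plant import ctrl
print(ctrl.close_job())"
```

```text
the job is handed in; nothing more can be done
None
```

The tube is in the rack and lies against the back rail. I handed the job in at about 21.5 s of the 67 s allowed; handing in reported no verdict.

**What I did**
1. I pushed the left end round and in past the post on the parts-bin side. At that point end 1 was about 53 mm inside and end 2 about 61 mm in front of the posts.
2. I slid the tube along its own length from its right end, about 90 mm in all. That gave the right end room to pass the other post.
3. I swung the right end in past that post.
4. I pushed the tube flat onto the rail with both fingers open. The tool stopped moving and the force rose to about 11 N.

The tube was only pushed, never gripped or lifted.

**What the last checks showed**
- **Tube position:** the final tool position puts the tube's centre line about 93 mm behind the post fronts. The home outline (95 mm) drawn over both pictures matches it, and it lies parallel to the rail. It sits about 40 mm to the parts-bin side of the middle, clear of both the bin and the battery pack.
- **Other things:** comparing the pictures from before and after shows no movement of anything else loose. In the top view the arm covers the area to the left, so the tape, glue and motor there rest mainly on the scene picture.

**What failed or disagreed**
- **Fingertips:** they ended about 32 mm above the stated tool point. My first push therefore passed over the tube without moving it. I noticed this in the pictures and lowered the tool to about -19 mm for the rest.
- **Final outline fits:** the automatic fits were unreliable because the rail or the arm hid part of the tube. The scene fit gave 90 mm, and the top fit gave 95 mm with a 2 degree tilt. I relied on the overlays and the contact force instead.
- **Battery pack:** the finder did not report it in the last picture, so that check rests on the picture comparison alone.

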